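Index the master ring one notch round under the dial gauge

ROBOT

A 6-joint arm with a two-finger parallel gripper is mounted at the origin on a cart in front of the work surface, level with it; the furniture and walls round the work are solid. World frame = base frame: x ahead of the robot, y to its left, z up, the work surface at z = 0. Lengths are in m, angles in rad, forces in N, time in s.
With the tool pointing down it reaches from about 0.35 to 0.775 m from the base axis. Payload 5.5 kg.
Tool frame: the origin (TCP) lies at the very end of the fingers, on their centre line; the grasp point (between the pads) lies 19 mm behind it; y points along the fingers, z is the direction in which the jaws open and shut, and the axes are right-handed (so a half turn about y gives the same grasp; the last joint's range is limited). The gripper opens to 85 mm and grips with 20 to 120 N. Pads are 22 mm wide; open, the fingers measure 114 mm over their backs; the gripper's body (76 mm by 85 mm) begins 54 mm behind the grasp point. The pads swing forward as they close: fully open they stand 13 mm farther back than shut.
Start: joints at [1.182, 0.313, 0.046, 1.304, 0, 1.431], TCP at [0.142, 0.557, 0.194] pointing down, gripper open.
Joint ranges: [-2.76, 2.76], [-0.86, 1.69], [-1.03, 1.26], [-2.2, 2.34], [-1.47, 1.5], [-3.14, 3.14]. Speed limits (rad/s): [2.57, 2.57, 3.14, 3.14, 3.14, 3.14].

INTERFACE

Orientations are given as a unit quaternion [w, x, y, z].
In Python, from workcell import env gives the robot as it stands.
- The arm moves only by the shell command python3 -m inch 'ROWS' [OPENING] [FORCE]. ROWS is JSON, a list that holds one entry, the list of rows, each a list of 4 numbers: the shift along the tool's x, y, z in mm, then the turn about the tool's y in degrees. In form: [[[tx, ty, tz, spin], ...]]. A call has 1 to 10 rows; each row is the pose to reach, as a shift and turn from the pose commanded when the call began, along the tool's axes at that moment; what a row does not reach only later rows make up. A row lasts 1/10 s, in which the tool goes at most 50 mm and 8.59 degrees, less where a joint would pass 70% of its speed; a pose out of reach is approached as far as the arm can. A call with a gripper value outside its range is refused whole. OPENING is the finger opening in mm, from 0 to 85.4, set as the call begins (- or left out, the last holds). The fingers move at their own pace and stop on an object; FORCE is the grip in N (left out, the last holds). Time passes only in rows, so rows that repeat a pose let the fingers close. It gives the time, the measured TCP pose, the force and the opening at its end, in the units of the state.
- env.get_state(): the state, without advancing time (a new reading comes with each control period).
- env.read_camera(name): name is "scene" or "top"; returns the picture (420x560x3 uint8, blue, green, red); there is no depth.
- env.camera_model(name): a dict with "fx", "fy", "cx", "cy" (pixels), "R" (3x3) and "t" (3): a world point X has camera coordinates R X + t. Camera axes: x right, y down, z forward; pixel columns grow to the right and rows downward; lengths in m; the calibration is good to about 2 mm. A picture is of the moment at which its call begins. camera_model takes no time and is no camera call.
- env.hand_in(): hands the job in, once; it reports no verdict.
The state is a dict: "clock": time; "joint_pos": joint angles; "qvel": joint speeds; "tau": joint torques, N m; "tcp_pos": TCP position; "orientation": TCP orientation; "wrist_force": force on the tool from outside, world axes, zero at the start; "ft_torque": the same for the moment, N m; "finger_gap": finger opening in m.
Only numpy, scipy, OpenCV 4.12 (cv2) and the standard library are available. Lean on these libraries where they do the work, as an engineer would, in place of code of your own. Each camera call takes 0.05 s, during which the arm holds its last target.

TASK

The roundness of the clamped ring is being taken station by station on the small indexing table. Swing the clamp lever on its side outwards until it is fully open, then press the plunger button down, turn the plate with it to the next notch - one notch only, counterclockwise seen from above, so that the plunger on the near side goes to the right - and let the plunger spring all the way up into that notch; finally push the clamp lever back fully home. Do it all with the fingertips, pinching or lifting nothing, without touching the ring, the small clamps on it or the dial gauge, and leave the loose things round about where they are.

Things in the scene. Friction and masses are not known exactly. Their poses are not given: they have to be found in the camera images.
- index_unit: Indexing table, fixed to the bench. Origin: bench level on the plate's turning axis; x to its rear, y left, z up; its front (-x) faces the robot roughly. Dark sub-plate 16 mm thick, x -123 to 133, y +-150 mm; on it a fixed steel index plate, radius 88 mm, z 36-42, with 12 round rim notches 30 deg apart. Two stop posts 100 mm off the axis, z 59 mm.
- axis_top (a point): Centre of the turning aluminium plate's top face, z 62 mm (radius 70 mm). A steel arm, 24 mm wide, z 46-58 mm, stands out from its edge to 106 mm off the axis and carries the plunger.
- index_plate (a joint): Angle of the turning plate, rad, growing counterclockwise from above; 0 at the start, plunger in the notch 15 deg left of the unit's front; next notch at 0.5236; stops at -0.6 and 1.2. Turns easily (0.06 Nm) with the clamp open and plunger down; clamp shut, a brake holds it (some 0.7 Nm). Play in a notch about 0.012 rad.
- plunger (a joint): Travel of the spring plunger, m: 0 up (locked), grows as pressed, stop at 0.009. Pin clear of the notch from 0.0055 on. Spring 3.6 N at the top, 6.3 N at the bottom. Let go between notches, the pin rubs under the index plate (at about 0.005) and springs up by itself when a notch comes; its taper pulls the plate in from 0.03 rad off.
- clamp_lever (a joint): Angle of the clamp lever, rad: about 0 shut (stop at 0, over centre), growing as its handle swings outwards, clockwise from above; stop at 1.2, fully open. Brake off from about 0.8 on. Stays where left (friction 0.12 Nm, 2 to 3 N at the handle).
- plunger_top (a point): Centre of the flat top of the plunger's black mushroom button (28 mm across, 9.5 mm thick), z 88 mm when up, 91 mm from the plate's axis; goes round with the plate. The steel housing below is 25 mm across, up to z 69 mm.
- lever_handle (a point): On the axis of the lever's upright black handle (19 mm across, straight from z 75 to 108 mm), at z 90 mm. The lever swings level about its pivot with the handle 65 mm off; at angle 0 it points along the unit's -x. Lever bar 10 mm wide, z 66-73 mm.
- lever_pivot (a point): Top of the clamp lever's hub (23 mm across) on its upright pivot axis, z 79 mm; fixed on index_unit at x -30, y +105 mm, on a grey housing (z 63 mm).
- dial_gauge: Dial gauge (face up, 59 mm across, z up to 84 mm) on a magnet stand (post to z 156 mm), fixed. Its body x axis points from the plate's axis to the rear right, along which it stands from 32 to 180 mm; origin on the plate's axis at bench level. Not to be touched.
- toe_clamps: The three toe clamps holding the ring, within 47 mm of the axis, z up to 90 mm; origin on the axis at bench level. Not to be touched.
- ring: The steel ring under test (58 mm across, 18 mm thick, bore 25 mm) on the middle of the plate; origin at its underside's centre, z 62 mm. Not to be touched.
- inspect_stamp: Loose black inspection stamp, 24 mm across, 63 mm high, standing on the sub-plate at its front right corner; origin at its underside. Leave alone.
- gauge_block: Loose small gauge block, 9x30x20 mm, on the sub-plate's rear left corner; origin at its underside. Leave alone.
- step_shaft: Loose stepped shaft, 101 mm long, 22 mm thick, lying on the bench left of the unit; origin at its underside. Leave alone.
- eraser: Loose white eraser, 17x42x12 mm, lying on the bench in front of the unit; origin at its underside. Leave alone.

How it is judged:
By the outcome, as a careful person would: the job done as asked, in the order asked, and still so for the second after the job is handed in, with the robot touching nothing.
It also fails if it takes over 72 s, if anything falls off the work surface, if the arm or the gripper's body presses on something with over 40 N, if the wrist force passes 120 N, or if a joint passes its speed limit or range.

## Working session

There is one attempt and no reset: what is moved stays moved. The work goes in short steps, Python scripts to look and compute and a shell command to move; the robot and the scene stay as the last step left them, time stands still between calls to the robot, and variables do not carry over. Pictures are saved under pics/ and viewed, and the job is handed in when it is done.

```bash
ls; mkdir -p pics; python3 - <<'E'
from workcell import env
import cv2
s=env.get_state()
for k,v in s.items(): print(k,v)
for n in("scene","top"):
    cv2.imwrite(f"pics/{n}0.png",env.read_camera(n)); m=env.camera_model(n); print(n,m)
E
```

```text
pics
clock 0.0
joint_pos [1.18237073e+00 3.14032446e-01 4.49681522e-02 1.30362419e+00
 1.93335245e-06 1.43119484e+00]
qvel [-0.00156882  0.00042464 -0.00219107 -0.00013806 -0.00024727  0.00136551]
tau [ 5.11730195e-04 -4.80630362e+01  2.98530149e+01  1.94005662e-02
 -5.91587263e-05 -1.52090240e-05]
tcp_pos [0.14138327 0.55673119 0.1929863 ]
orientation [-0.70099548  0.70228672 -0.08792103  0.08757056]
wrist_force [-0.0675243   0.02187252 -1.22699833]
ft_torque [-0.02481582 -0.02391172  0.01123595]
finger_gap 0.08545444262092969
scene {'fx': 386.6848057601083, 'fy': 386.6848057601083, 'cx': 284.5768256235554, 'cy': 207.77780917145924, 'R': array([[ 0.76205873, -0.64750328, -0.00244716],
       [-0.49423138, -0.57922014, -0.64825872],
       [ 0.4183322 ,  0.49522068, -0.76141621]]), 't': array([-0.23972505,  0.45645681,  0.59532249])}
top {'fx': 467.546462342133, 'fy': 467.546462342133, 'cx': 281.81923188953306, 'cy': 205.54102751165635, 'R': array([[ 3.25960078e-03, -9.99784176e-01, -2.05177082e-02],
       [-9.83829216e-01,  4.68106518e-04, -1.79108502e-01],
       [ 1.79079450e-01,  2.07697430e-02, -9.83615356e-01]]), 't': array([0.25815112, 0.51668994, 0.95059783])}
```

View pics/scene0.png

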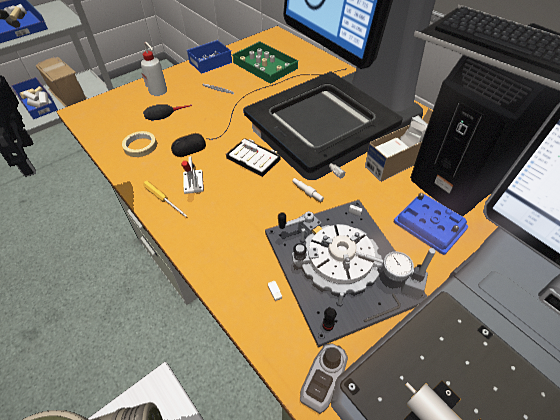

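View pics/top0.png

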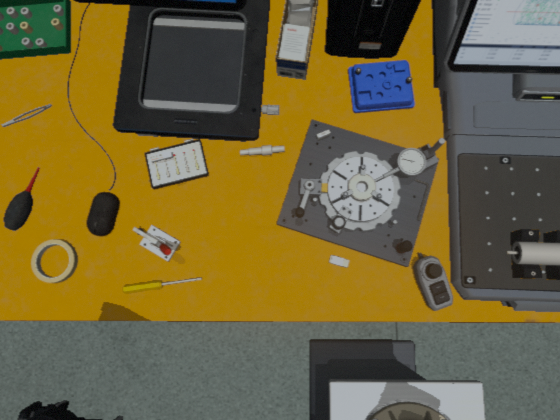

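The top view shows the unit's plate near (362,188), the plunger near (338,222), the lever handle near (298,212) and the stamp near (403,246). I'll zoom in.

```bash
python3 - <<'E'
import cv2
a=cv2.imread("pics/top0.png")[110:280,260:460]; cv2.imwrite("pics/top0z.png",cv2.resize(a,None,fx=3.5,fy=3.5,interpolation=cv2.INTER_CUBIC))
a=cv2.imread("pics/scene0.png")[190:350,250:450]; cv2.imwrite("pics/scene0z.png",cv2.resize(a,None,fx=3.5,fy=3.5,interpolation=cv2.INTER_CUBIC))
E
```

```text
(no output)
```

View pics/top0z.png

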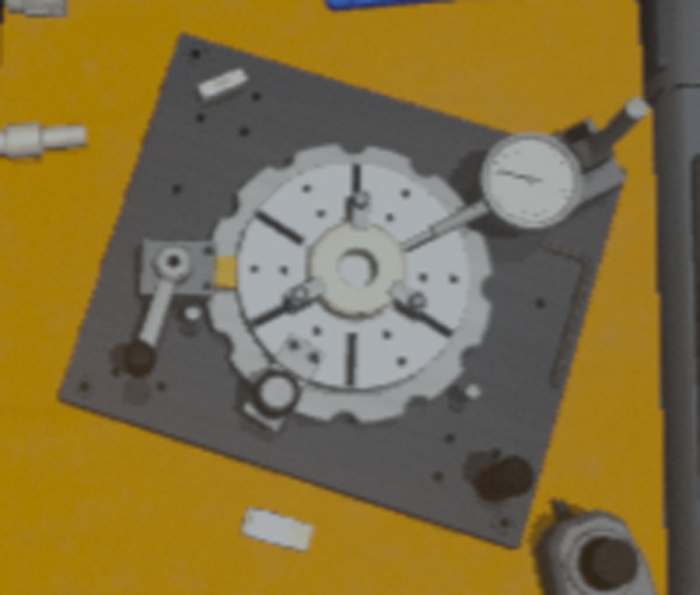

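View pics/scene0z.png

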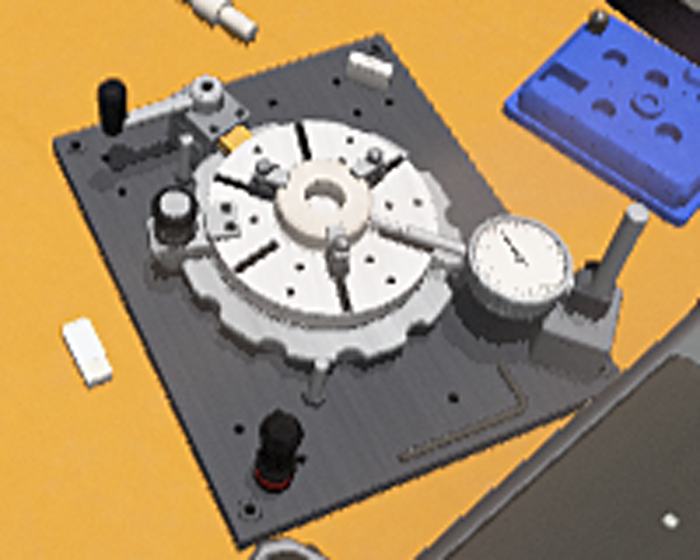

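```bash
cat > h.py <<'E'
import numpy as np
from workcell import env
def ray(n,uv,z):
    m=env.camera_model(n); R=np.array(m["R"]);t=np.array(m["t"])
    c=-R.T@t; d=R.T@np.array([(uv[0]-m["cx"])/m["fx"],(uv[1]-m["cy"])/m["fy"],1.])
    return c+d*(z-c[2])/d[2]
def proj(n,X):
    m=env.camera_model(n); p=np.array(m["R"])@np.array(X)+np.array(m["t"])
    return np.array([m["fx"]*p[0]/p[2]+m["cx"],m["fy"]*p[1]/p[2]+m["cy"]])
def unz(n,u,v):
    o={"top":(260,110),"scene":(250,190)}[n]
    return ((u+.5)/3.5-.5+o[0],(v+.5)/3.5-.5+o[1])
E
python3 - <<'E'
from h import *
L=[[.133,.15],[-.123,.15],[-.123,-.15],[.133,-.15]]
P={"top":[(181,34),(59,400),(519,549),(625,175)],"scene":[(381,36),(54,142),(241,547),None]}
def fit(L,W):
    L=np.array(L);W=np.array(W); lc=L.mean(0);wc=W.mean(0);a=L-lc;b=W-wc
    th=np.arctan2((a[:,0]*b[:,1]-a[:,1]*b[:,0]).sum(),(a*b).sum());c,s=np.cos(th),np.sin(th);R=np.array([[c,-s],[s,c]])
    return th,wc-R@lc,np.linalg.norm(W-(L@R.T+wc-R@lc),axis=1)
for n in P:
    l=[];w=[]
    for a,p in zip(L,P[n]):
        if p: l.append(a);w.append(ray(n,unz(n,*p),.016)[:2])
    print(n,np.round(w,4).tolist(),fit(l,w))
K={"top":dict(ring=(357,267,.080),plunger=(278,393,.088),pivot=(173,262,.079),handle=(139,352,.110),stamp=(516,473,.079)),
"scene":dict(ring=(324,195,.080),plunger=(175,202,.088),pivot=(206,87,.079),handle=(112,85,.110),stamp=(282,420,.079))}
for n in K:
    for k,(u,v,z) in K[n].items(): print(n,k,ray(n,unz(n,u,v),z).round(4))
E
```

```text
top [[0.7225, 0.1927], [0.4814, 0.2711], [0.3892, -0.0118], [0.6265, -0.0898]] (np.float64(-0.31900714969009447), array([0.5501413 , 0.09214082]), array([0.00097249, 0.00223744, 0.00286753, 0.00363442]))
scene [[0.7209, 0.1893], [0.4813, 0.2676], [0.3869, -0.0149]] (np.float64(-0.31772887206100925), array([0.54986018, 0.08806339]), array([0.00215856, 0.0019833 , 0.00130216]))
top ring [0.5521 0.0923 0.08  ]
top plunger [0.4753 0.1413 0.088 ]
top pivot [0.5556 0.2015 0.079 ]
top handle [0.4958 0.2225 0.11  ]
top stamp [0.4298 0.0035 0.079 ]
scene ring [0.5515 0.0919 0.08  ]
scene plunger [0.4764 0.1421 0.088 ]
scene pivot [0.5551 0.2    0.079 ]
scene handle [0.4941 0.2206 0.11  ]
scene stamp [0.4307 0.0055 0.079 ]
```

```bash
cat >> h.py <<'E'
from scipy.spatial.transform import Rotation as Rot
def tool():
    s=env.get_state(); q=s["orientation"]; return s,Rot.from_quat([q[1],q[2],q[3],q[0]]).as_matrix()
A=np.array([.552,.092]); PIV=np.array([.5555,.2008]); TH=-.318
def handle(a): 
    g=np.pi+TH-a; return PIV+.065*np.array([np.cos(g),np.sin(g)])
def plun(a):
    g=np.pi+TH-np.radians(15)+a; return A+.091*np.array([np.cos(g),np.sin(g)])
E
python3 - <<'E'
from h import *
s,R=tool(); print(R.round(3)); print(s["tcp_pos"])
for a in (0,.4,.8,1.2): print(handle(a))
print(plun(0),plun(.5236))
E
```

```text
[[ 0.969 -0.001  0.246]
 [-0.246 -0.002  0.969]
 [-0.    -1.    -0.002]]
[0.1414099  0.55679798 0.19309184]
[0.49375893 0.22112339]
[0.50654701 0.24356218]
[0.52706368 0.25924977]
[0.55206983 0.26570943]
[0.4758719  0.14185491] [0.46114367 0.09711145]
```

```bash
python3 -m inch '[[[25,0,-16,2],[65,0,-42,6],[105,0,-68,10],[145,0,-94,14],[185,0,-120,19],[225,0,-146,24],[265,0,-172,29],[305,0,-198,33],[345,0,-224,36],[375,0,-243,39]]]' 0 20
python3 - <<'E'
from h import *
s,R=tool(); print(s["clock"],R.round(3).tolist(),s["tcp_pos"],s["finger_gap"],s["wrist_force"])
d=np.array([.470,.203,.193])-s["tcp_pos"]; print("tool delta mm",1000*R.T@d)
E
```

```text
clock: 1.1
tcp_pos: [0.4466, 0.2272, 0.1936]
orientation: [-0.631, 0.632, -0.318, 0.318]
wrist_force: [-0.3, 0.5, -0.1]
finger_gap: 0.0
1.1 [[0.595, -0.0, 0.804], [-0.804, -0.0, 0.595], [0.0, -1.0, -0.0]] [0.44658511 0.22716493 0.19360261] 4.459216567710899e-07 [-0.30242063  0.54442141 -0.05254002]
tool delta mm [33.35446476  0.60691809  4.4357144 ]
```

```bash
python3 -m inch '[[[15,0,2,0],[33,0,4,0],[33,20,4,0],[33,45,4,0],[33,65,4,0],[33,65,4,0],[33,65,4,0]]]'
python3 - <<'E'
from h import *
import cv2
for n in("scene","top"):
    o={"top":(240,90),"scene":(230,150)}[n]
    a=env.read_camera(n)[o[1]:o[1]+200,o[0]:o[0]+220]
    if n=="scene": b=a
    else: t=a
cv2.imwrite("pics/p1.png",cv2.resize(np.hstack([b,t]),None,fx=1.8,fy=1.8,interpolation=cv2.INTER_CUBIC))
E
```

```text
clock: 1.8
tcp_pos: [0.4675, 0.2058, 0.1289]
orientation: [-0.632, 0.633, -0.317, 0.316]
wrist_force: [1.3, -1.5, 0.5]
finger_gap: 0.0004
```

View pics/p1.png

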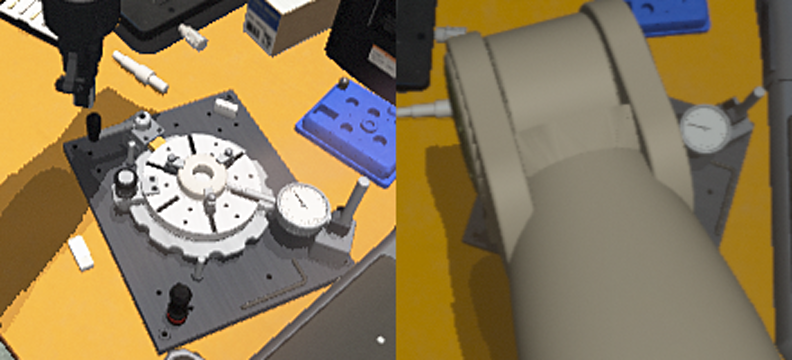

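The scene view shows the closed fingertips at about crop (85,103), just above and beside the handle at (93,125). The arm hides the top view. I'll go down.

```bash
python3 -m inch '[[[0,8,0,0],[0,18,0,0],[0,28,0,0],[0,36,0,0],[0,40,0,0],[0,40,0,0]]]'
python3 - <<'E'
from h import *
s,R=tool(); print(s["tcp_pos"],s["wrist_force"],R.round(3).tolist())
h0=handle(0); p0=s["tcp_pos"][:2]; n=R[:2,2]; print("along n",(h0-p0)@n, "across",(h0-p0)@R[:2,0])
for a in np.arange(0,1.3,.1):
    tgt=handle(a)-n*.024   # contact pos
    d=np.r_[tgt-p0,0]; print(round(a,2),(1000*R.T@d).round(1))
E
```

```text
clock: 2.5
tcp_pos: [0.4675, 0.2052, 0.0879]
orientation: [-0.632, 0.632, -0.317, 0.316]
wrist_force: [0.8, 0.3, -1.0]
finger_gap: -0.0004
[0.46745719 0.20522636 0.08790063] [ 0.84562371  0.34266188 -1.00885583] [[0.598, -0.002, 0.801], [-0.801, -0.0, 0.598], [-0.001, -1.0, -0.002]]
along n 0.03058630653417213 across 0.0029953450878767163
0.0 [ 3.  -0.   6.6]
0.1 [-0.5 -0.  12.1]
0.2 [-3.4 -0.  17.9]
0.3 [-5.7 -0.  24. ]
0.4 [-7.3 -0.  30.3]
0.5 [-8.4 -0.1 36.7]
0.6 [-8.8 -0.1 43.2]
0.7 [-8.5 -0.1 49.6]
0.8 [-7.6 -0.1 56.1]
0.9 [-6.1 -0.1 62.4]
1.0 [-3.9 -0.1 68.5]
1.1 [-1.2 -0.1 74.4]
1.2 [ 2.1 -0.1 80. ]
```

```bash
python3 -m inch '[[[3,0,3,0],[2,0,8,0],[0,0,12,0],[-3,0,18,0],[-6,0,24,0],[-7,0,30,0],[-8,0,37,0],[-9,0,43,0],[-9,0,43,0],[-9,0,43,0]]]'
python3 - <<'E'
from h import *
import cv2
s,R=tool(); print(s["tcp_pos"],s["wrist_force"])
a=env.read_camera("scene")[150:350,230:450]
cv2.imwrite("pics/p2.png",cv2.resize(a,None,fx=3,fy=3,interpolation=cv2.INTER_CUBIC))
E
```

```text
clock: 3.5
tcp_pos: [0.4972, 0.2384, 0.0887]
orientation: [-0.632, 0.632, -0.317, 0.317]
wrist_force: [-0.3, 0.7, 0.1]
finger_gap: -0.0002
[0.49717957 0.23839575 0.08874958] [-0.27679786  0.72683701  0.14630754]
```

View pics/p2.png

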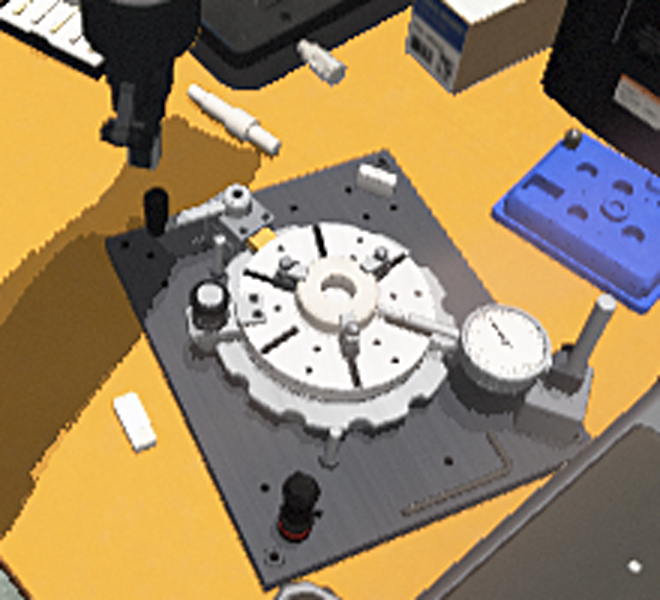

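```bash
python3 - <<'E'
from h import *
s,R=tool()
f=lambda X:((proj("scene",X)-[230,150])*3).round(0)
print(f(s["tcp_pos"]),f(np.r_[handle(0),.108]),f(np.r_[handle(.6),.108]),f(np.r_[handle(.6),.075]), f(np.r_[plun(0),.088]), s["joint_pos"],s["tcp_pos"],s["clock"])
E
```

```text
[143. 194.] [154. 193.] [150. 153.] [150. 182.] [209. 293.] [ 3.01353665e-01  3.21514174e-01 -2.06528544e-01  1.04331345e+00
 -4.86991684e-06  1.23081088e+00] [0.49699892 0.2382508  0.08873414] 3.55
```

```bash
python3 - <<'E'
from h import *
print(proj("scene",[.4675,.2058,.1289]),"seen",230+83/1.8,150+103/1.8)
# now: lowest visible tip  zoom (145,165)
uv=(230+145/3,150+165/3)
for z in (.089,.1,.11,.12,.13): print(z,ray("scene",uv,z).round(3))
E
python3 - <<'E'
import cv2
a=cv2.imread("pics/p2.png")[0:260,60:300]
cv2.imwrite("pics/p2z.png",cv2.resize(a,None,fx=2.3,fy=2.3))
E
```

```text
[276.28793664 218.79428769] seen 276.1111111111111 207.22222222222223
0.089 [0.516 0.259 0.089]
0.1 [0.51  0.251 0.1  ]
0.11 [0.505 0.245 0.11 ]
0.12 [0.499 0.238 0.12 ]
0.13 [0.494 0.231 0.13 ]
```

View pics/p2z.png

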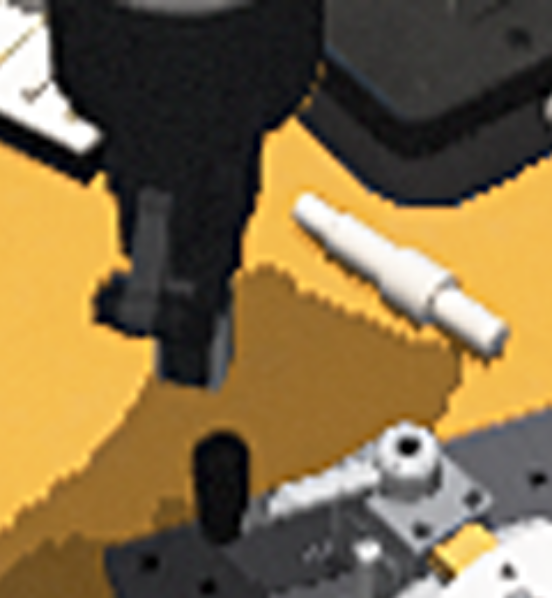

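```bash
python3 - <<'E'
from h import *
import cv2
s,R=tool(); p=s["tcp_pos"]
a=env.read_camera("scene")[60:260,200:360]; a=cv2.resize(a,None,fx=3,fy=3,interpolation=cv2.INTER_CUBIC)
for b in (0,.019,.03,.073,.12,.15):
    u=((proj("scene",p-b*R[:,1])-[200,60])*3).astype(int); cv2.circle(a,tuple(map(int,u)),3,(0,0,255),-1)
for dx in(-.0425,.0425):
  for dz in (-.038,.038):
    u=((proj("scene",p-.073*R[:,1]+dx*R[:,0]+dz*R[:,2])-[200,60])*3).astype(int); cv2.circle(a,tuple(map(int,u)),3,(0,255,0),-1)
cv2.imwrite("pics/p3.png",a)
E
```

```text
(no output)
```

View pics/p3.png

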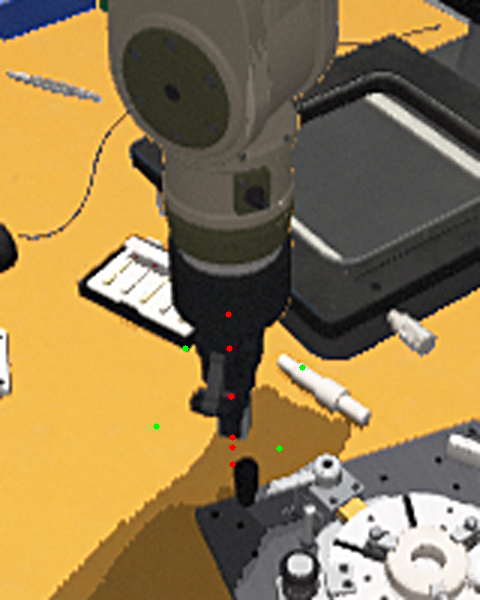

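```bash
python3 - <<'E'
from h import *
import cv2
for n in("scene","top"):
    p=np.array([.1414,.5568,.193]); im=cv2.imread(f"pics/{n}0.png")
    Rx=np.array([.969,-.246,0]);Rz=np.array([.246,.969,0])
    print(n,[proj(n,p+k*Rz*.0425+np.array([0,0,.013])).round(0).tolist() for k in (-1,0,1)])
    c=im[60:200,0:140] if n=="scene" else im[300:420,0:160]
    cv2.imwrite(f"pics/st_{n}.png",cv2.resize(c,None,fx=4,fy=4,interpolation=cv2.INTER_CUBIC))
E
```

```text
scene [[40.0, 187.0], [38.0, 173.0], [37.0, 160.0]]
top [[126.0, 415.0], [102.0, 409.0], [78.0, 402.0]]
```

View pics/st_scene.png

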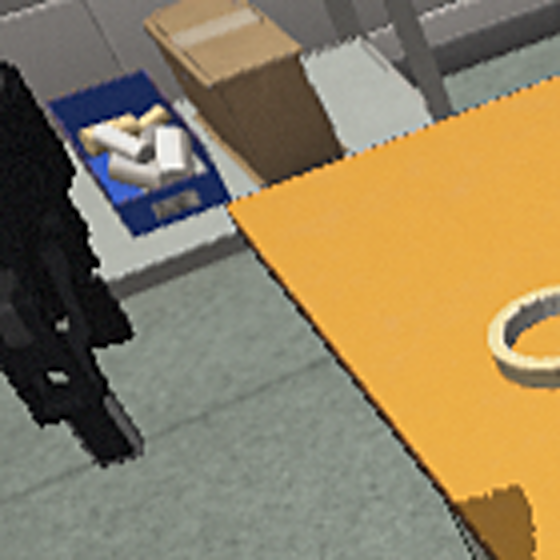

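View pics/st_top.png

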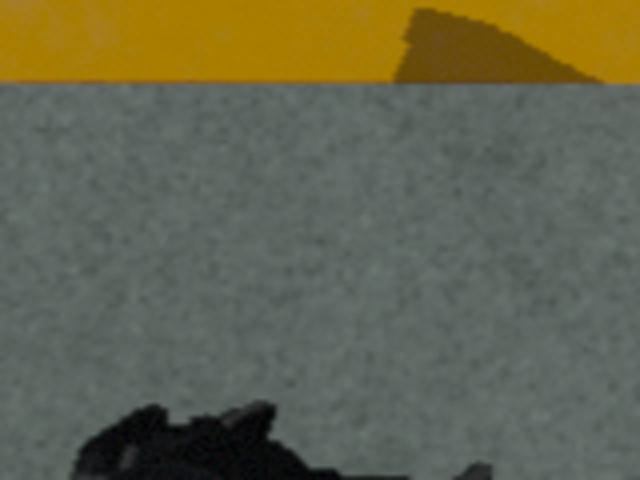

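The projected TCP and the visible fingertips disagree. The visible tip looks some 30–45 mm higher than reported, and the tip passed over the handle without touching it (no force, lever unmoved). I'll go back to the start side and lower there, where there's free space down to z = 16 mm, to check this.

```bash
python3 -m inch '[[[8,0,-15,0],[9,0,-30,0],[9,0,-43,0],[9,0,-43,0],[9,8,-43,0],[9,18,-43,0],[9,25,-43,0],[9,25,-43,0]]]'
python3 - <<'E'
from h import *
import cv2
s,R=tool(); p=s["tcp_pos"]; print(p,s["wrist_force"],s["clock"])
a=env.read_camera("scene")[150:270,230:350]; a=cv2.resize(a,None,fx=5,fy=5,interpolation=cv2.INTER_NEAREST)
cv2.imwrite("pics/p4.png",a)
for b in (0,.03,.035,.04,.045): print(b,((proj("scene",p-b*R[:,1])-[230,150])*5).round(0))
E
```

```text
clock: 4.4
tcp_pos: [0.4671, 0.2053, 0.0621]
orientation: [-0.631, 0.633, -0.318, 0.316]
wrist_force: [-0.5, 0.3, -0.4]
finger_gap: 0.0003
[0.46712724 0.205312   0.06206955] [-0.52475299  0.25360998 -0.38993111] 4.4
0 [234. 441.]
0.03 [233. 399.]
0.035 [233. 392.]
0.04 [233. 385.]
0.045 [233. 378.]
```

View pics/p4.png

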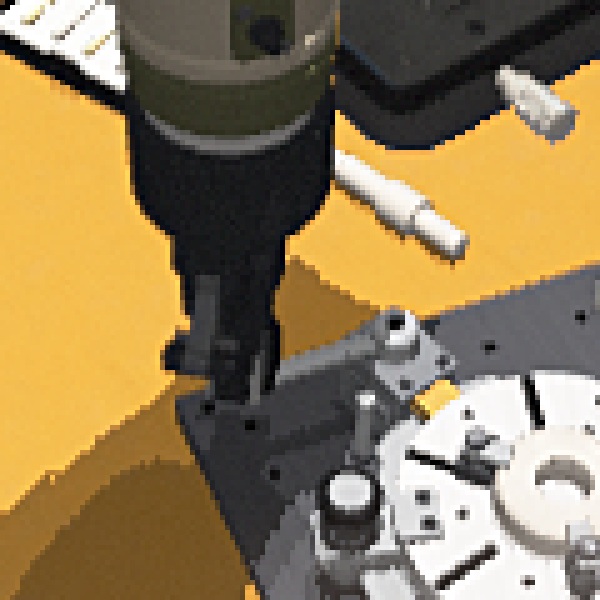

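```bash
python3 -m inch '[[[0,4,0,0],[0,8,0,0],[3,8,3,0],[2,8,7,0],[0,8,10,0],[-1,8,13,0],[-2,8,16,0]]]'
python3 - <<'E'
from h import *
import cv2
s,R=tool(); p=s["tcp_pos"]; print(p,s["wrist_force"],s["ft_torque"])
a=env.read_camera("scene")[150:270,230:350]; a=cv2.resize(a,None,fx=5,fy=5,interpolation=cv2.INTER_NEAREST)
cv2.imwrite("pics/p5.png",a)
E
```

```text
clock: 5.15
tcp_pos: [0.4783, 0.2167, 0.0557]
orientation: [-0.632, 0.633, -0.318, 0.316]
wrist_force: [-6.0, -1.6, 5.3]
finger_gap: -0.0002
[0.47831958 0.21669672 0.05573784] [-5.98556725 -1.63144191  5.26698151] [-0.30908532  1.16848968  0.06504104]
```

View pics/p5.png

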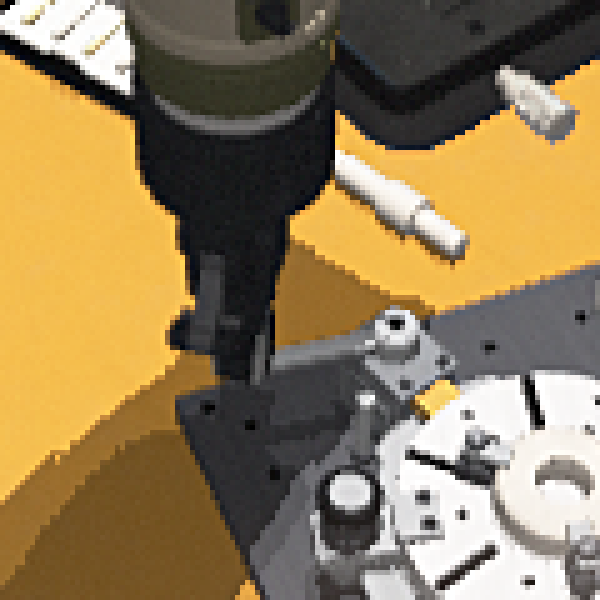

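```bash
python3 - <<'E'
from h import *
s,R=tool(); p=s["tcp_pos"]
for b in (.03,.04,.045,.05,.055):
    print(b,[((proj("scene",p-b*R[:,1]+i*R[:,0]*.011+k*R[:,2]*.0145)-[230,150])*5).round(0).tolist() for i in(-1,1) for k in (-1,1)])
print([((proj("scene",np.r_[handle(0),z])-[230,150])*5).round(0).tolist() for z in (.075,.1,.113)])
E
```

```text
0.03 [[203.0, 400.0], [220.0, 348.0], [253.0, 409.0], [268.0, 357.0]]
0.04 [[203.0, 385.0], [219.0, 334.0], [253.0, 394.0], [268.0, 343.0]]
0.045 [[202.0, 378.0], [219.0, 326.0], [253.0, 387.0], [268.0, 335.0]]
0.05 [[202.0, 371.0], [219.0, 319.0], [253.0, 380.0], [268.0, 328.0]]
0.055 [[202.0, 363.0], [218.0, 312.0], [253.0, 373.0], [268.0, 320.0]]
[[257.0, 370.0], [257.0, 334.0], [257.0, 315.0]]
```

```bash
python3 -m inch '[[[1,0,-8,0],[2,0,-16,0],[2,6,-16,0],[2,14,-16,0],[2,14,-16,0]]]'
python3 - <<'E'
from h import *
import cv2
s,R=tool(); p=s["tcp_pos"]; print(p,s["wrist_force"],s["ft_torque"])
a=env.read_camera("scene")[150:270,230:350]; a=cv2.resize(a,None,fx=5,fy=5,interpolation=cv2.INTER_NEAREST)
cv2.imwrite("pics/p6.png",a)
for b in (.03,.035,.04,.045,.05):
  for h in (.007,.0145):
    print(b,h,[((proj("scene",p-b*R[:,1]+i*R[:,0]*.011+k*R[:,2]*h)-[230,150])*5).round(0).tolist() for i in(-1,1) for k in (-1,1)])
E
```

```text
clock: 5.7
tcp_pos: [0.4675, 0.2052, 0.0406]
orientation: [-0.632, 0.632, -0.317, 0.317]
wrist_force: [-0.8, -0.0, 0.4]
finger_gap: -0.0001
[0.46748023 0.20518321 0.04064079] [-0.80798786 -0.00949121  0.38303282] [ 0.04368901  0.06085197 -0.06882403]
0.03 0.007 [[206.0, 437.0], [214.0, 412.0], [256.0, 446.0], [263.0, 421.0]]
0.03 0.0145 [[202.0, 451.0], [218.0, 398.0], [252.0, 460.0], [267.0, 407.0]]
0.035 0.007 [[206.0, 430.0], [214.0, 405.0], [256.0, 439.0], [263.0, 414.0]]
0.035 0.0145 [[202.0, 444.0], [218.0, 392.0], [252.0, 453.0], [267.0, 400.0]]
0.04 0.007 [[206.0, 423.0], [214.0, 398.0], [256.0, 433.0], [263.0, 407.0]]
0.04 0.0145 [[201.0, 437.0], [218.0, 385.0], [252.0, 446.0], [267.0, 393.0]]
0.045 0.007 [[205.0, 416.0], [213.0, 391.0], [256.0, 426.0], [263.0, 400.0]]
0.045 0.0145 [[201.0, 430.0], [218.0, 377.0], [252.0, 440.0], [267.0, 386.0]]
0.05 0.007 [[205.0, 409.0], [213.0, 384.0], [256.0, 419.0], [263.0, 393.0]]
0.05 0.0145 [[201.0, 423.0], [217.0, 370.0], [251.0, 433.0], [267.0, 379.0]]
```

View pics/p6.png

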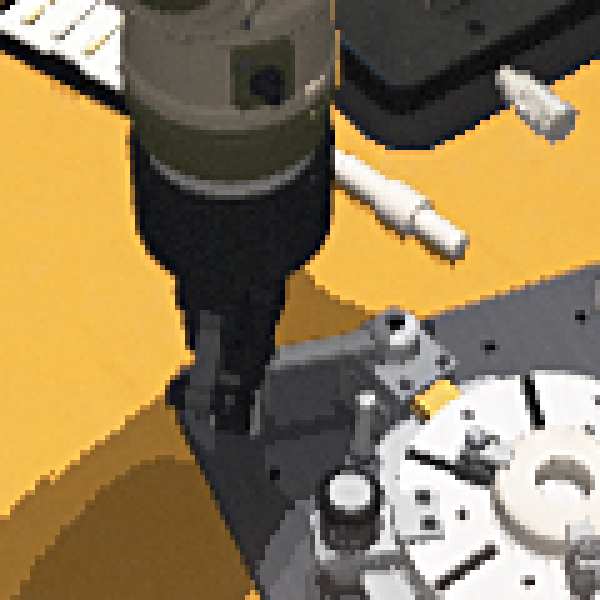

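```bash
python3 -m inch '[[[2,-3,6,0],[3,-3,11,0],[2,-3,15,0],[0,-3,20,0],[-3,-3,26,0],[-6,-3,32,0],[-7,-3,38,0],[-8,-3,44,0],[-8,-3,44,0]]]'
python3 - <<'E'
from h import *
import cv2
s,R=tool(); p=s["tcp_pos"]; print(p,s["wrist_force"],s["ft_torque"])
a=env.read_camera("scene")[150:270,230:350]; a=cv2.resize(a,None,fx=5,fy=5,interpolation=cv2.INTER_NEAREST)
cv2.imwrite("pics/p7.png",a)
E
```

```text
clock: 6.65
tcp_pos: [0.4995, 0.2393, 0.0448]
orientation: [0.633, -0.632, 0.317, -0.317]
wrist_force: [-0.2, 0.0, 0.4]
finger_gap: 0.0002
[0.49945764 0.23930421 0.0447899 ] [-0.15607036  0.02486876  0.39823416] [-0.02735049 -0.00779871  0.04199982]
```

View pics/p7.png

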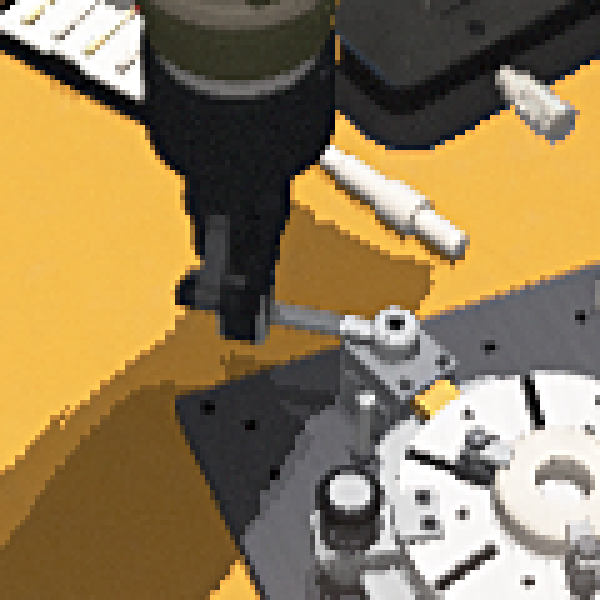

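```bash
python3 - <<'E'
from h import *
s,R=tool(); p0=s["tcp_pos"][:2]; n=R[:2,2]
for a in np.arange(.5,1.31,.1):
    d=np.r_[handle(a)-n*.0165-p0,0]; print(round(a,2),(1000*R.T@d).round(1))
E
```

```text
0.5 [-0.5 -0.  -1.6]
0.6 [-0.9  0.   4.8]
0.7 [-0.6  0.  11.3]
0.8 [ 0.3  0.  17.8]
0.9 [ 1.8  0.  24.1]
1.0 [ 4.   0.  30.2]
1.1 [ 6.7  0.  36.1]
1.2 [10.1  0.1 41.7]
1.3 [13.9  0.1 46.9]
```

```bash
python3 -m inch '[[[-1,0,5,0],[-1,0,11,0],[0,0,18,0],[2,0,24,0],[4,0,30,0],[6,0,35,0],[7,0,38,0],[8,0,40,0],[8,0,40,0]]]'
python3 - <<'E'
from h import *
import cv2
s,R=tool(); p=s["tcp_pos"]; print(p,s["wrist_force"],s["ft_torque"])
n=R[:2,2]
for a in np.arange(1.,1.31,.1):
    d=np.r_[handle(a)-n*.0165-p[:2],0]; print(round(a,2),(1000*R.T@d).round(1))
a=env.read_camera("scene")[150:270,230:350]; a=cv2.resize(a,None,fx=5,fy=5,interpolation=cv2.INTER_NEAREST)
cv2.imwrite("pics/p8.png",a)
E
```

```text
clock: 7.6
tcp_pos: [0.5314, 0.2547, 0.0445]
orientation: [-0.63, 0.634, -0.319, 0.315]
wrist_force: [-12.3, -3.6, 8.9]
finger_gap: -0.0003
[0.53140421 0.25474763 0.0445027 ] [-12.26204875  -3.56945339   8.90838644] [-0.52266745  2.34806044  0.00870066]
1.0 [-2.5  0.  -4.8]
1.1 [ 0.3 -0.   1. ]
1.2 [ 3.6 -0.1  6.6]
1.3 [ 7.5 -0.1 11.8]
```

View pics/p8.png

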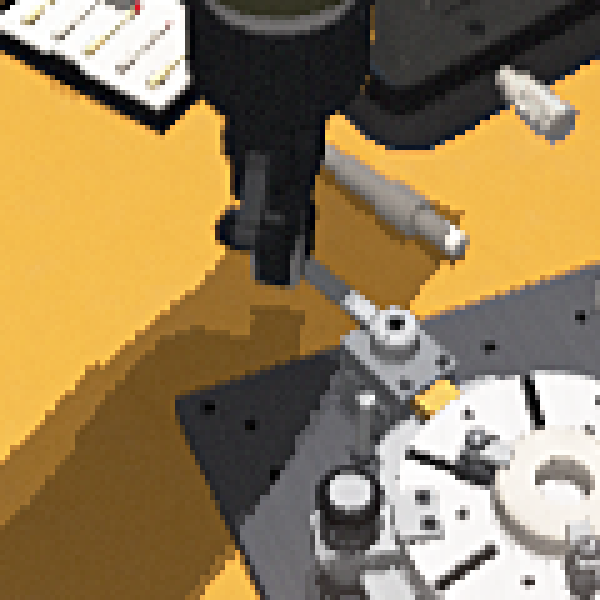

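```bash
python3 - <<'E'
from h import *
s,R=tool(); print(s["wrist_force"],s["tcp_pos"])
f=lambda X:((proj("scene",X)-[230,150])*5).round(0)
print("piv",f(np.r_[PIV,.079]),f(np.r_[PIV,.0695]))
for a in (0.9,1,1.1,1.2): 
    q=PIV+(handle(a)-PIV)*.6
    print(a,f(np.r_[q,.073]),f(np.r_[handle(a),.073]))
E
```

```text
[-12.05205153  -3.51962198   7.8025766 ] [0.53138435 0.25474538 0.04449685]
piv [392. 321.] [391. 334.]
0.9 [315. 297.] [266. 276.]
1 [320. 292.] [273. 267.]
1.1 [325. 286.] [282. 259.]
1.2 [331. 282.] [292. 251.]
```

```bash
python3 -m inch '[[[1,0,2,0],[2,0,3,0],[3,0,5,0],[3,0,5,0],[3,0,5,0]]]'
python3 - <<'E'
from h import *
import cv2
s,R=tool(); p=s["tcp_pos"]; print(p,s["wrist_force"],s["ft_torque"])
n=R[:2,2]
a=env.read_camera("scene")[150:270,230:350]; a=cv2.resize(a,None,fx=5,fy=5,interpolation=cv2.INTER_NEAREST)
cv2.imwrite("pics/p9.png",a)
E
```

```text
clock: 8.15
tcp_pos: [0.5315, 0.2547, 0.0443]
orientation: [-0.629, 0.636, -0.321, 0.312]
wrist_force: [-27.5, -5.4, 17.7]
finger_gap: 0.0003
[0.53149295 0.25465612 0.04425915] [-27.49171984  -5.37547419  17.68537619] [-0.79314352  4.73751858  0.10931708]
```

View pics/p9.png

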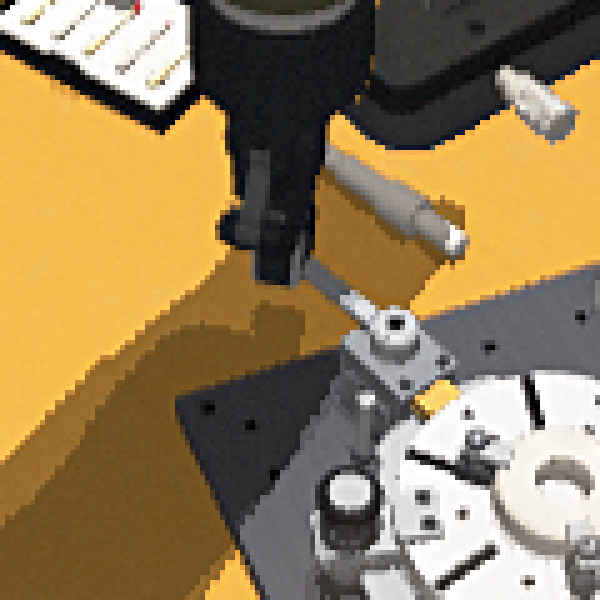

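The force rises from 12 to 27 N with no movement, so the lever is on its open stop. I'll back off and lift.

```bash
python3 -m inch '[[[-2,0,-6,0],[-6,0,-16,0],[-8,0,-24,0],[-8,-12,-24,0],[-8,-35,-24,0],[-8,-60,-24,0],[-8,-80,-24,0],[-8,-80,-24,0]]]'
python3 - <<'E'
from h import *
import cv2
s,R=tool(); p=s["tcp_pos"]; print(p,s["wrist_force"],s["clock"])
a=env.read_camera("scene")[150:300,230:430]; a=cv2.resize(a,None,fx=4,fy=4,interpolation=cv2.INTER_NEAREST)
cv2.imwrite("pics/p10.png",a)
f=lambda X:((proj("scene",X)-[230,150])*4).round(0)
for a in (1.,1.1,1.2): print(a,f(np.r_[handle(a),.113]),f(np.r_[handle(a),.075]))
for b in (.03,.04,.05): print(b,f(p-b*R[:,1]))
E
```

```text
clock: 9.0
tcp_pos: [0.5207, 0.2492, 0.1293]
orientation: [0.634, -0.63, 0.315, -0.319]
wrist_force: [0.3, 0.6, 0.5]
finger_gap: 0.0
[0.52069742 0.24919241 0.12934346] [0.29183857 0.60870357 0.4812585 ] 9.0
1.0 [219. 167.] [219. 211.]
1.1 [226. 160.] [226. 205.]
1.2 [234. 154.] [233. 199.]
0.03 [209. 139.]
0.04 [209. 126.]
0.05 [209. 113.]
```

View pics/p10.png

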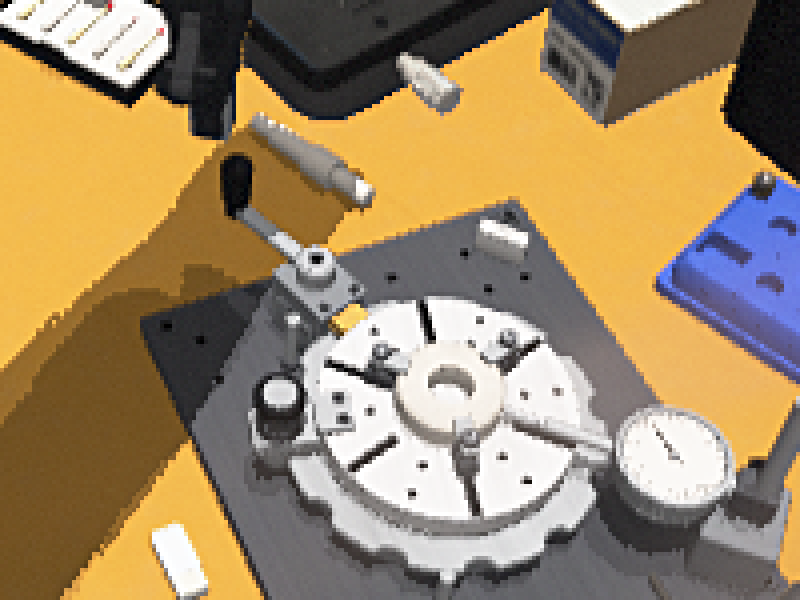

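```bash
python3 -m inch '[[[10,0,-16,0],[25,0,-42,0],[40,0,-68,0],[52,0,-89,0],[59,0,-101,0],[59,15,-101,0],[59,35,-101,0],[59,55,-101,0],[59,68,-101,0],[59,68,-101,0]]]'
python3 - <<'E'
from h import *
import cv2
s,R=tool(); p=s["tcp_pos"]; print(p,s["wrist_force"],R.round(3).tolist())
print(1000*R.T@np.r_[plun(0)-p[:2],0])
a=env.read_camera("scene")[150:300,230:430]; a=cv2.resize(a,None,fx=4,fy=4,interpolation=cv2.INTER_NEAREST)
cv2.imwrite("pics/p11.png",a)
E
```

```text
clock: 10.05
tcp_pos: [0.4699, 0.1405, 0.0547]
orientation: [-0.631, 0.633, -0.318, 0.316]
wrist_force: [0.2, -1.3, 0.8]
finger_gap: 0.0001
[0.46992648 0.14047526 0.05465369] [ 0.23453951 -1.28920907  0.83981736] [[0.598, -0.004, 0.801], [-0.801, -0.0, 0.598], [-0.002, -1.0, -0.003]]
[ 2.45117446 -0.02490609  5.5895051 ]
```

View pics/p11.png

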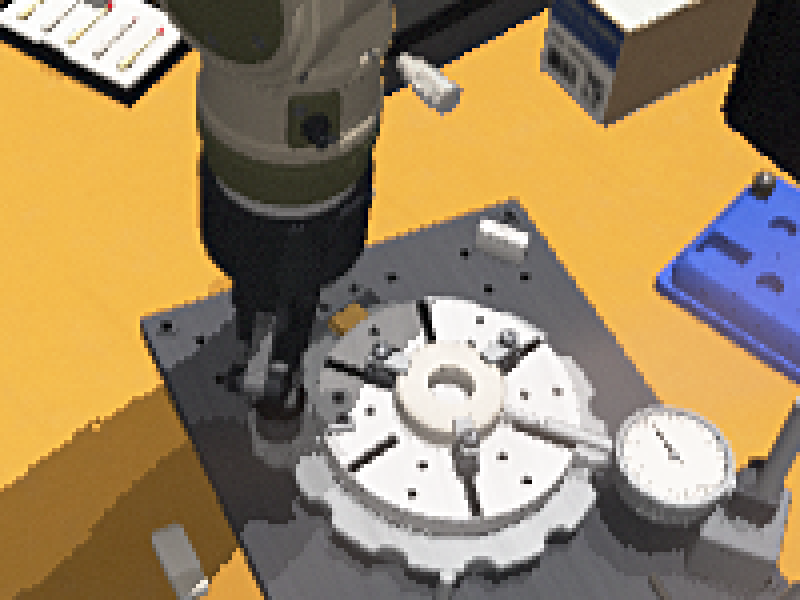

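```bash
python3 -m inch '[[[1,0,3,0],[2,0,6,0],[2,0,6,0],[2,2,6,0],[2,4,6,0],[2,4,6,0]]]'
python3 -m inch '[[[0,2,0,0],[0,2,0,0],[0,2,0,0]]]'
python3 -m inch '[[[0,2,0,0],[0,2,0,0],[0,2,0,0]]]'
python3 -m inch '[[[0,2,0,0],[0,2,0,0],[0,2,0,0]]]'
```

```text
clock: 10.7
tcp_pos: [0.4773, 0.1426, 0.0526]
orientation: [-0.632, 0.632, -0.317, 0.317]
wrist_force: [0.6, 0.2, 0.2]
finger_gap: -0.0003
clock: 11.0
tcp_pos: [0.4775, 0.1426, 0.0508]
orientation: [-0.632, 0.632, -0.317, 0.317]
wrist_force: [0.2, -0.1, -0.1]
finger_gap: -0.0002
clock: 11.3
tcp_pos: [0.4777, 0.1427, 0.0491]
orientation: [0.632, -0.632, 0.317, -0.317]
wrist_force: [-1.0, 0.4, 2.7]
finger_gap: -0.0005
clock: 11.6
tcp_pos: [0.4778, 0.1427, 0.047]
orientation: [0.632, -0.632, 0.317, -0.317]
wrist_force: [-0.9, 0.6, 4.3]
finger_gap: 0.0003
```

```bash
python3 -m inch '[[[0,2,0,0],[0,4,0,0],[0,5,0,0],[0,5,0,0]]]'
python3 -m inch '[[[0,1,0,0],[0,2,0,0],[0,2,0,0],[0,2,0,0]]]'
python3 - <<'E'
from h import *
s,R=tool(); p=s["tcp_pos"]; print(p,s["wrist_force"],R.round(3).tolist())
g0=np.arctan2(*(p[:2]-A)[::-1]); r=np.linalg.norm(p[:2]-A); print(r,np.degrees(g0))
for a in np.arange(0,.56,.0524):
    t=A+r*np.array([np.cos(g0+a),np.sin(g0+a)]); print(round(a,3),(1000*R.T@np.r_[t-p[:2],0]).round(1),round(np.degrees(a),1))
E
```

```text
clock: 12.0
tcp_pos: [0.4778, 0.1427, 0.0418]
orientation: [0.632, -0.632, 0.317, -0.317]
wrist_force: [-0.6, 0.2, 5.3]
finger_gap: 0.0003
clock: 12.4
tcp_pos: [0.4784, 0.1433, 0.0415]
orientation: [0.633, -0.631, 0.316, -0.317]
wrist_force: [-4.0, 1.2, 15.2]
finger_gap: 0.0004
[0.47842231 0.14332435 0.04148207] [-4.00533537  1.15202297 15.19403717] [[0.599, 0.002, 0.801], [-0.801, 0.002, 0.599], [0.0, -1.0, 0.003]]
0.0897098941361068 145.10217462631095
0.0 [0. 0. 0.] 0.0
0.052 [ 1.6 -0.  -4.4] 3.0
0.105 [ 3.4 -0.  -8.8] 6.0
0.157 [  5.5  -0.  -13. ] 9.0
0.21 [  7.7  -0.  -17.1] 12.0
0.262 [ 10.2  -0.1 -21.1] 15.0
0.314 [ 12.9  -0.1 -25. ] 18.0
0.367 [ 15.8  -0.1 -28.7] 21.0
0.419 [ 18.9  -0.1 -32.2] 24.0
0.472 [ 22.1  -0.1 -35.6] 27.0
0.524 [ 25.5  -0.1 -38.8] 30.0
```

```bash
python3 -m inch '[[[1,0,-2,-1.5],[2,0,-4,-3],[2,0,-7,-4.5],[3,0,-9,-6],[4,0,-11,-7.5],[6,0,-13,-9],[7,0,-15,-10.5],[8,0,-17,-12],[8,0,-17,-12]]]'
python3 - <<'E'
from h import *
import cv2
s,R=tool(); p=s["tcp_pos"]; print(p,s["wrist_force"],np.degrees(np.arctan2(*(p[:2]-A)[::-1])))
a=env.read_camera("scene")[150:300,230:430]; a=cv2.resize(a,None,fx=4,fy=4,interpolation=cv2.INTER_NEAREST)
cv2.imwrite("pics/p12.png",a)
E
```

```text
clock: 13.3
tcp_pos: [0.4691, 0.1265, 0.0415]
orientation: [0.663, -0.661, 0.248, -0.249]
wrist_force: [-4.6, 1.7, 17.6]
finger_gap: 0.0001
[0.46910269 0.12654206 0.04147857] [-4.59943668  1.70387613 17.59690088] 157.37924449259003
```

View pics/p12.png

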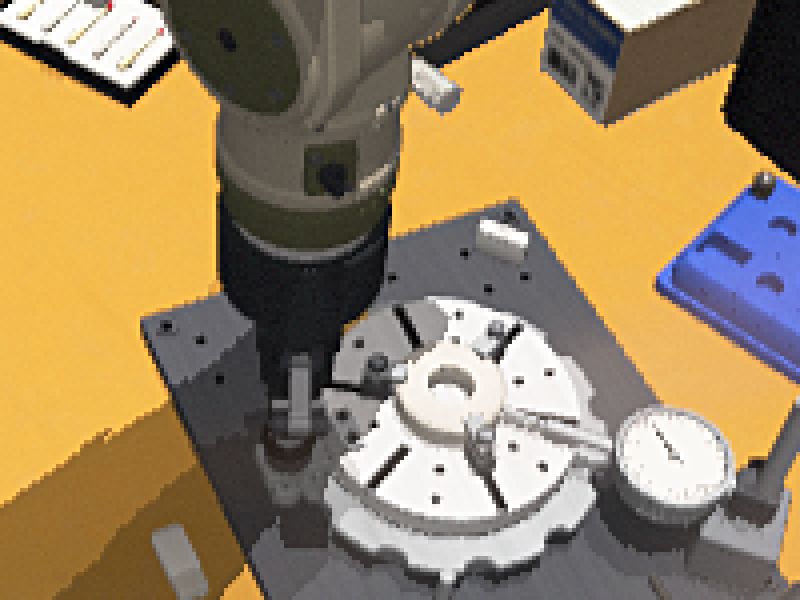

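```bash
python3 - <<'E'
from h import *
s,R=tool(); p=s["tcp_pos"]
g0=np.arctan2(*(p[:2]-A)[::-1]); r=np.linalg.norm(p[:2]-A); print(r)
for d in (3,6,9,12,15,17.7):
    a=np.radians(d)
    t=A+r*np.array([np.cos(g0+a),np.sin(g0+a)]); print(d,(1000*R.T@np.r_[t-p[:2],0]).round(1))
E
```

```text
0.08981003535075285
3 [ 1.6 -0.  -4.4]
6 [ 3.5 -0.  -8.7]
9 [  5.5  -0.  -13. ]
12 [  7.8  -0.  -17.1]
15 [ 10.3  -0.  -21.1]
17.7 [ 12.7  -0.  -24.5]
```

```bash
python3 -m inch '[[[1,0,-2,-1.5],[2,0,-4,-3],[2,0,-7,-4.5],[3,0,-9,-6],[4,0,-11,-7.5],[6,0,-13,-9],[8,0,-17,-12],[10,0,-21,-15],[12.5,0,-24.5,-17.5],[12.5,0,-24.5,-17.5]]]'
python3 - <<'E'
from h import *
import cv2
s,R=tool(); p=s["tcp_pos"]; print(p,s["wrist_force"],np.degrees(np.arctan2(*(p[:2]-A)[::-1])))
a=env.read_camera("scene")[150:300,230:430]; a=cv2.resize(a,None,fx=4,fy=4,interpolation=cv2.INTER_NEAREST)
cv2.imwrite("pics/p13.png",a)
E
```

```text
clock: 14.35
tcp_pos: [0.4624, 0.0992, 0.0415]
orientation: [0.692, -0.692, 0.145, -0.146]
wrist_force: [-4.7, 0.2, 17.2]
finger_gap: 0.0001
[0.4624093  0.09917808 0.04147398] [-4.72094474  0.16162282 17.18925181] 175.41920108843587
```

View pics/p13.png

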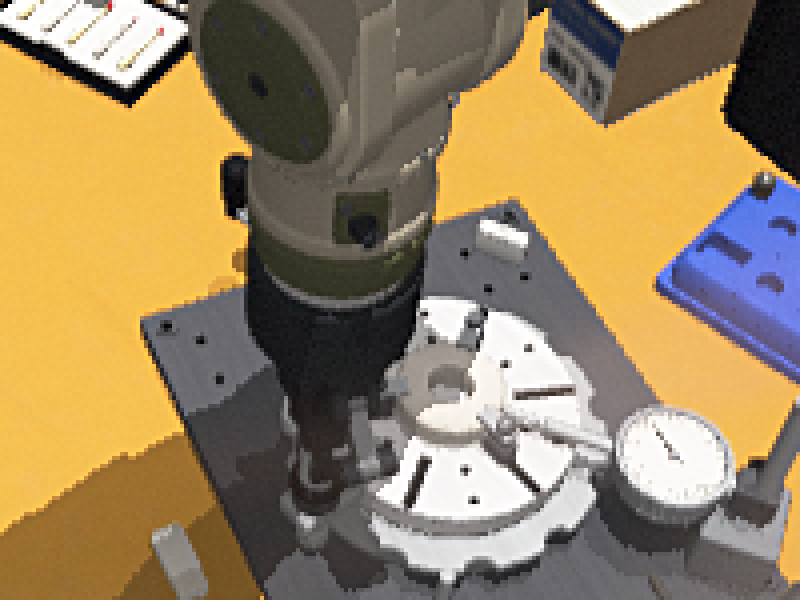

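```bash
python3 - <<'E'
from h import *
def ang(u,v):
    q=ray("scene",(230+(u+.5)/4-.5,150+(v+.5)/4-.5),.062)[:2]-A; return np.degrees(np.arctan2(q[1],q[0])),np.linalg.norm(q)
for n,a,b in (("p10",(353,467),(394,438)),("p13",(408,503),(426,460)),("p10",(477,512),(469,470)),("p13",(538,487),(508,462))): print(n,ang(*a),ang(*b))
E
```

```text
p10 (np.float64(177.25051694497895), np.float64(0.06620279229729249)) (np.float64(176.84164619396648), np.float64(0.03766116916244546))
p13 (np.float64(-153.0044789762259), np.float64(0.06683715542094433)) (np.float64(-152.04251074287774), np.float64(0.03899826084778206))
p10 (np.float64(-122.95779941326437), np.float64(0.0674895040106368)) (np.float64(-120.66289272226457), np.float64(0.04289848444718608))
p13 (np.float64(-92.04696673767943), np.float64(0.06681549784959717)) (np.float64(-93.72059243831782), np.float64(0.046743022121547094))
```

The plate has turned 30° within about 1°, so I'll release upwards.

```bash
python3 -m inch '[[[0,-3,0,0],[0,-5,0,0],[0,-7,0,0],[0,-9,0,0],[0,-9,0,0]]]'
python3 -m inch '[[[0,-3,0,0],[0,-8,0,0],[0,-20,0,0],[0,-45,0,0],[0,-80,0,0],[0,-80,0,0]]]'
python3 - <<'E'
from h import *
import cv2
s,R=tool(); p=s["tcp_pos"]; print(p,s["wrist_force"],R.round(3).tolist())
a=env.read_camera("scene")[150:300,230:430]; a=cv2.resize(a,None,fx=4,fy=4,interpolation=cv2.INTER_NEAREST)
cv2.imwrite("pics/p14.png",a)
f=lambda X:((proj("scene",X)-[230,150])*4).round(0)
for t in(0,.005): print(f(np.r_[plun(.5236),.088-t]))
E
```

```text
clock: 14.9
tcp_pos: [0.4622, 0.0993, 0.049]
orientation: [-0.692, 0.692, -0.145, 0.146]
wrist_force: [-0.1, -0.8, 2.8]
finger_gap: -0.0001
clock: 15.5
tcp_pos: [0.4651, 0.0996, 0.1337]
orientation: [0.693, -0.691, 0.143, -0.148]
wrist_force: [0.6, -1.0, 0.3]
finger_gap: -0.0005
[0.46511286 0.09955183 0.13374908] [ 0.60230331 -1.00783785  0.25999369] [[0.915, 0.008, 0.403], [-0.403, 0.0, 0.915], [0.007, -1.0, 0.003]]
[316. 463.]
[316. 468.]
```

View pics/p14.png

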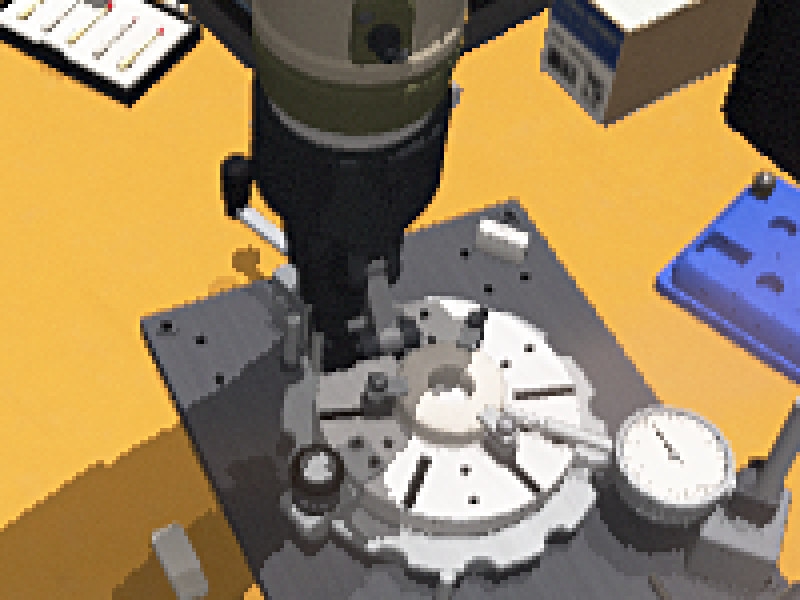

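The plunger looks fully up. Contact came back at the same height and force (0.049, 2.8 N) as at the start, and the button top is at (318,463) against a predicted (316,463). Next I'll go round to the outer side of the open handle.

```bash
python3 -m inch '[[[2,0,12,2],[6,0,38,6],[10,0,64,10],[14,0,92,14],[18,0,120,18],[22,0,150,22],[26,0,180,26],[28,0,202,29],[30,0,215,29.5],[30,0,215,29.5]]]'
python3 -m inch '[[[0,0,0,0],[0,0,0,0]]]'
python3 - <<'E'
from h import *
import cv2
s,R=tool(); p=s["tcp_pos"]; print(p,s["wrist_force"],R.round(3).tolist())
h=handle(1.2);n=R[:2,2]; print((1000*R.T@np.r_[h+n*.031-p[:2],.046-p[2]]).round(1))
for nme in("scene","top"): 
    im=env.read_camera(nme); im=im[150:300,230:430] if nme=="scene" else im[110:280,260:460]
    cv2.imwrite(f"pics/p15{nme}.png",cv2.resize(im,None,fx=3,fy=3,interpolation=cv2.INTER_NEAREST))
E
```

```text
clock: 16.55
tcp_pos: [0.576, 0.2852, 0.1274]
orientation: [-0.632, 0.633, -0.317, 0.316]
wrist_force: [-0.6, 0.8, -0.4]
finger_gap: 0.0003
clock: 16.75
tcp_pos: [0.5753, 0.2832, 0.1285]
orientation: [-0.632, 0.632, -0.317, 0.317]
wrist_force: [0.0, -0.9, -0.1]
finger_gap: -0.0002
[0.57532864 0.28324421 0.12851929] [ 0.02481858 -0.91240496 -0.06438412] [[0.598, -0.001, 0.801], [-0.801, -0.001, 0.598], [-0.0, -1.0, -0.001]]
[ 0.2 82.5  2. ]
```

View pics/p15scene.png

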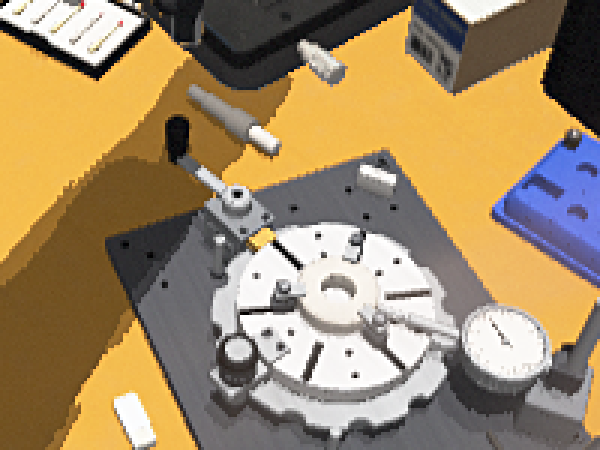

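View pics/p15top.png

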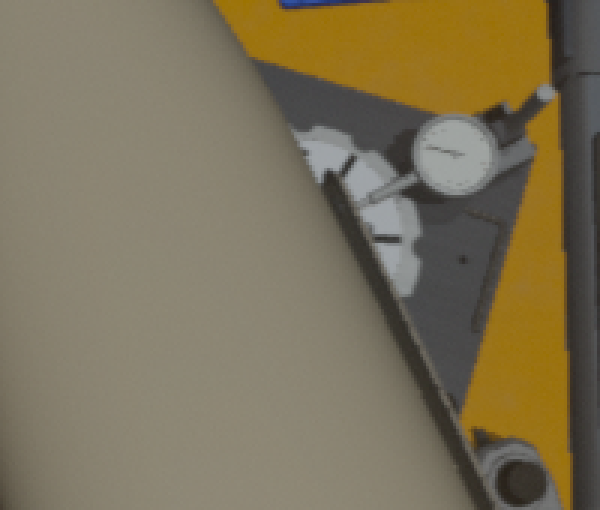

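```bash
python3 -m inch '[[[0,10,1,0],[0,30,2,0],[0,50,2,0],[0,68,2,0],[0,79,2,0],[0,83,2,0],[0,83,2,0]]]'
python3 - <<'E'
from h import *
s,R=tool(); p=s["tcp_pos"]; print(p,s["wrist_force"],R.round(3).tolist())
n=R[:2,2]
for a in np.arange(1.2,-.11,-.1):
    d=np.r_[handle(a)+n*.024-p[:2],0]; print(round(a,2),(1000*R.T@d).round(1))
E
```

```text
clock: 17.55
tcp_pos: [0.5774, 0.285, 0.0454]
orientation: [-0.632, 0.632, -0.317, 0.317]
wrist_force: [-0.8, 0.1, 0.6]
finger_gap: -0.0003
[0.57736893 0.28500667 0.04540649] [-0.77292678  0.12369869  0.61907937] [[0.598, -0.001, 0.801], [-0.801, -0.0, 0.598], [-0.0, -1.0, -0.001]]
1.2 [ 0.3  0.  -7.8]
1.1 [ -3.    0.  -13.4]
1.0 [ -5.8   0.  -19.3]
0.9 [ -7.9   0.  -25.4]
0.8 [ -9.4   0.  -31.7]
0.7 [-10.3   0.  -38.2]
0.6 [-10.6   0.  -44.6]
0.5 [-10.2   0.  -51.1]
0.4 [ -9.1   0.1 -57.5]
0.3 [ -7.5   0.1 -63.8]
0.2 [ -5.2   0.1 -69.9]
0.1 [ -2.3   0.1 -75.7]
-0.0 [  1.2   0.1 -81.2]
-0.1 [  5.2   0.1 -86.3]
```

```bash
python3 -m inch '[[[0,0,-4,0],[0,0,-8,0],[-3,0,-13,0],[-6,0,-19,0],[-8,0,-25,0],[-9,0,-32,0],[-10,0,-38,0],[-10.5,0,-44,0],[-10,0,-51,0],[-10,0,-51,0]]]'
python3 - <<'E'
from h import *
import cv2
s,R=tool(); p=s["tcp_pos"]; print(p,s["wrist_force"],R.round(3).tolist())
n=R[:2,2]
for a in np.arange(.5,-.11,-.1):
    d=np.r_[handle(a)+n*.024-p[:2],0]; print(round(a,2),(1000*R.T@d).round(1))
im=env.read_camera("scene")[150:300,230:430]
cv2.imwrite(f"pics/p16.png",cv2.resize(im,None,fx=4,fy=4,interpolation=cv2.INTER_NEAREST))
E
```

```text
clock: 18.55
tcp_pos: [0.5299, 0.2621, 0.0461]
orientation: [-0.632, 0.632, -0.317, 0.317]
wrist_force: [0.4, 0.9, 0.8]
finger_gap: -0.0001
[0.52988612 0.26211783 0.0460609 ] [0.36223333 0.92513284 0.82748008] [[0.598, -0.001, 0.801], [-0.801, -0.001, 0.598], [0.0, -1.0, -0.001]]
0.5 [-0.1 -0.   0.6]
0.4 [ 0.9  0.  -5.8]
0.3 [  2.6   0.  -12.1]
0.2 [  4.9   0.  -18.2]
0.1 [  7.8   0.  -24. ]
0.0 [ 11.2   0.  -29.5]
-0.1 [ 15.2   0.  -34.6]
```

View pics/p16.png

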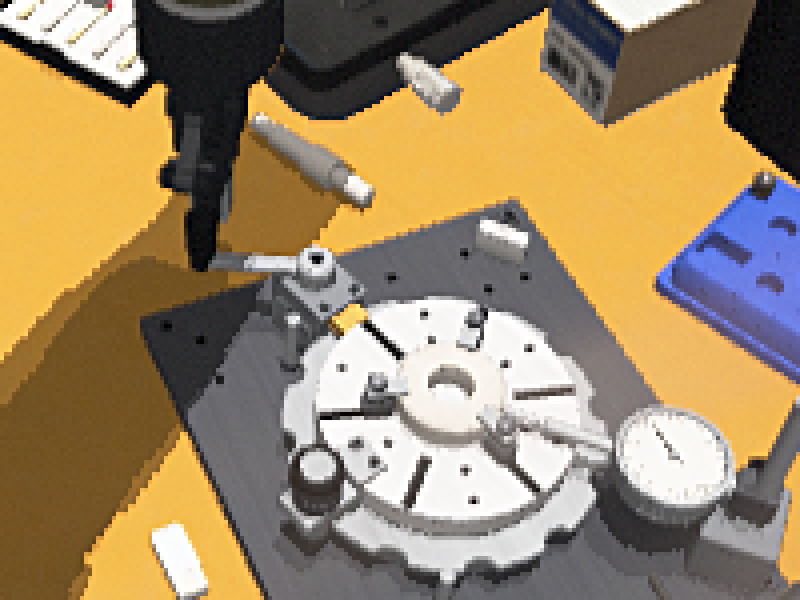

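```bash
python3 -m inch '[[[1,0,-6,0],[2.5,0,-12,0],[5,0,-18,0],[6,0,-21,0],[8,0,-24,0],[9.5,0,-27,0],[11,0,-29.5,0],[11,0,-29.5,0]]]'
python3 -m inch '[[[1,0,-2,0],[2,0,-3,0],[2,0,-3,0]]]'
python3 - <<'E'
from h import *
import cv2
s,R=tool(); p=s["tcp_pos"]; print(p,s["wrist_force"])
im=env.read_camera("scene")[150:300,230:430]
cv2.imwrite(f"pics/p17.png",cv2.resize(im,None,fx=4,fy=4,interpolation=cv2.INTER_NEAREST))
f=lambda X:((proj("scene",X)-[230,150])*4).round(0)
for a in (0,.1,.2): print(f(np.r_[handle(a),.113]),f(np.r_[handle(a),.075]))
E
```

```text
clock: 19.4
tcp_pos: [0.5136, 0.2356, 0.0459]
orientation: [-0.632, 0.632, -0.317, 0.317]
wrist_force: [0.8, 2.2, 1.1]
finger_gap: -0.0002
clock: 19.7
tcp_pos: [0.5131, 0.2338, 0.046]
orientation: [0.633, -0.631, 0.317, -0.317]
wrist_force: [2.3, 6.1, -0.2]
finger_gap: 0.0001
[0.51311172 0.23381882 0.04601306] [ 2.34780374  6.11626    -0.16008051]
[205. 252.] [206. 296.]
[201. 243.] [202. 287.]
[199. 234.] [200. 278.]
```

View pics/p17.png

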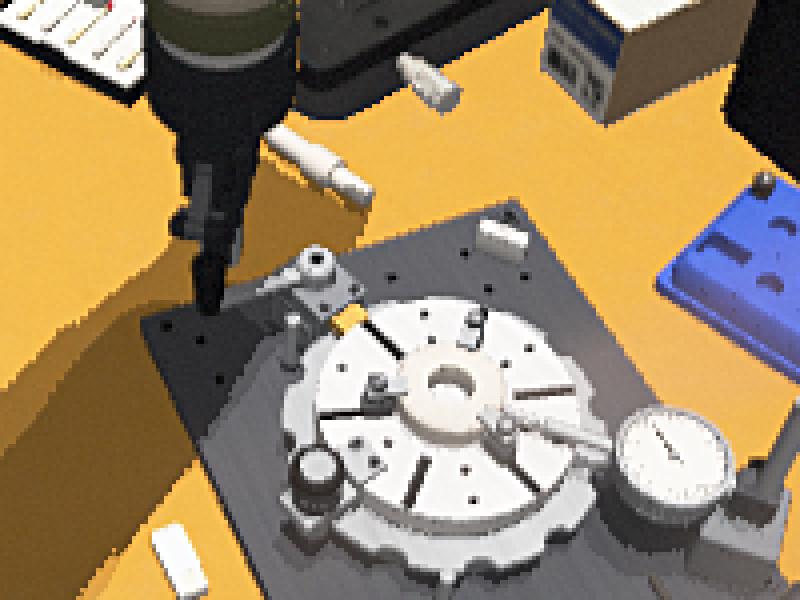

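```bash
python3 -m inch '[[[1,0,-1,0],[1.5,0,-2.5,0],[1.5,0,-2.5,0],[1.5,0,-2.5,0]]]'
python3 -m inch '[[[1,0,-1,0],[1.5,0,-2.5,0],[1.5,0,-2.5,0],[1.5,0,-2.5,0]]]'
```

```text
clock: 20.15
tcp_pos: [0.5134, 0.2333, 0.0463]
orientation: [0.635, -0.63, 0.316, -0.317]
wrist_force: [4.3, 12.9, -4.4]
finger_gap: -0.0002
clock: 20.55
tcp_pos: [0.5135, 0.2333, 0.0464]
orientation: [0.637, -0.628, 0.316, -0.316]
wrist_force: [6.8, 21.7, -8.0]
finger_gap: -0.0002
```

On the closed stop: the force went from 6 to 22 N and the tip moved under 1 mm. I'll back off, lift and clear the view.

```bash
python3 -m inch '[[[-3,0,5,0],[-6,0,14,0],[-6,0,22,0],[-6,-15,22,0],[-6,-40,22,0],[-6,-70,22,0],[-6,-100,22,0],[-6,-110,22,0],[-6,-110,22,0]]]'
python3 -m inch '[[[-25,0,0,0],[-60,0,0,0],[-100,0,0,0],[-140,0,0,0],[-180,0,0,0],[-220,0,0,0],[-260,0,0,0],[-290,0,0,0],[-300,0,0,0],[-300,0,0,0]]]'
python3 -m inch '[[[0,0,-30,0],[0,0,-70,0],[0,0,-100,0],[0,0,-130,0],[0,0,-150,0],[0,0,-150,0],[0,0,-150,0]]]'
python3 - <<'E'
from h import *
import cv2
s,R=tool(); print(s["clock"],s["tcp_pos"],s["wrist_force"])
for n in("scene","top"):
    im=env.read_camera(n); cv2.imwrite(f"pics/{n}F.png",im)
    o={"top":(260,110),"scene":(250,190)}[n]
    cv2.imwrite(f"pics/F{n}.png",cv2.resize(im[o[1]:o[1]+165,o[0]:o[0]+200],None,fx=3.5,fy=3.5,interpolation=cv2.INTER_CUBIC))
E
```

```text
clock: 21.45
tcp_pos: [0.5257, 0.2455, 0.1574]
orientation: [0.633, -0.631, 0.316, -0.318]
wrist_force: [0.3, 0.4, -0.6]
finger_gap: -0.0002
clock: 22.45
tcp_pos: [0.3436, 0.4859, 0.154]
orientation: [-0.631, 0.634, -0.316, 0.316]
wrist_force: [0.7, -0.1, 0.1]
finger_gap: -0.0003
clock: 23.15
tcp_pos: [0.2258, 0.3956, 0.1558]
orientation: [0.632, -0.632, 0.317, -0.318]
wrist_force: [1.0, 0.2, 0.4]
finger_gap: -0.0001
23.15 [0.22580059 0.3956234  0.15584021] [1.0135814  0.16933193 0.351782  ]
```

View pics/Fscene.png

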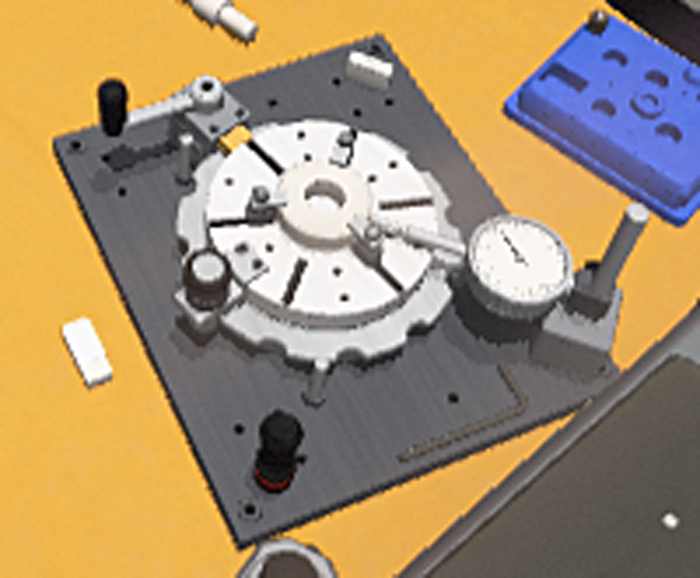

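View pics/Ftop.png

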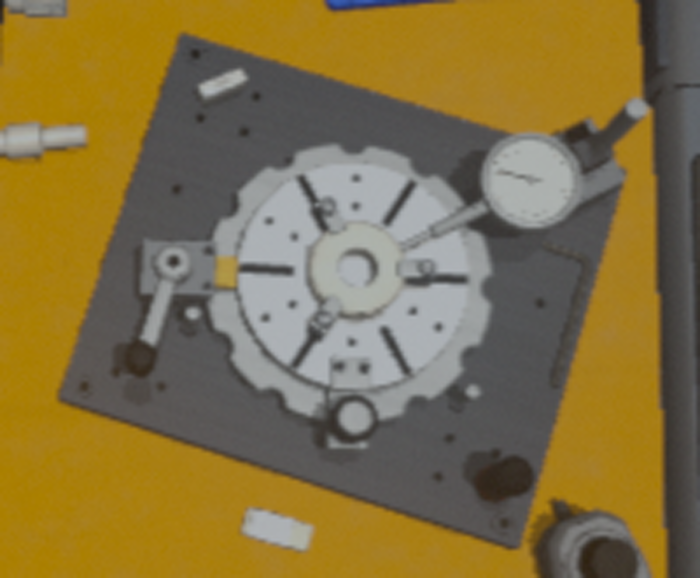

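```bash
python3 - <<'E'
from h import *
import cv2
for n,uv in (("top",(354,417)),("scene",(208,266))):
    p=ray(n,unz(n,*uv),.088)[:2]; d=p-A; print(n,p.round(4),np.linalg.norm(d),"angle turned",(np.degrees(np.arctan2(d[1],d[0]))%360)-146.8)
for n in("top","scene"):  # loose things / lever / gauge shift versus start, by difference crops
    a=cv2.cvtColor(cv2.imread(f"pics/{n}0.png"),6).astype(np.float32);b=cv2.cvtColor(cv2.imread(f"pics/{n}F.png"),6).astype(np.float32)
    Z={"top":dict(handle=(128,365),stamp=(503,478),eraser=(277,530),block=(222,83),shaft=(35,140),gauge=(530,181)),"scene":dict(handle=(112,105),stamp=(278,450),eraser=(87,352),block=(370,70),shaft=(230,15),gauge=(519,262))}[n]
    for k,uv in Z.items():
        u,v=map(int,unz(n,*uv)); sl=(slice(v-14,v+14),slice(u-14,u+14)); print(n,k,np.round(cv2.phaseCorrelate(a[sl].copy(),b[sl].copy())[0],2))
E
```

```text
top [0.4613 0.0976] 0.09090663958879279 angle turned 29.64054835373338
scene [0.4613 0.0971] 0.09080001704186713 angle turned 29.960243703817156
top handle [0.17 0.09]
top stamp [ 0.01 -0.06]
top eraser [0.01 0.  ]
top block [0.03 0.01]
top shaft [-0.06  0.01]
top gauge [-0.01 -0.03]
scene handle [-0.07  0.17]
scene stamp [-0.08 -0.02]
scene eraser [0.04 0.  ]
scene block [0.04 0.06]
scene shaft [-0.02  0.04]
scene gauge [-0.03 -0.  ]
```

```bash
python3 - <<'E'
from workcell import env
print(env.hand_in(), env.get_state()["clock"])
E
```

```text
the job is handed in; nothing more can be done
the job is handed in; nothing more can be done
```

The job is done and handed in at about 23 s of the 72 s limit. With closed fingertips I opened the clamp lever to its stop, pressed the plunger, turned the plate one notch counterclockwise, let the plunger up, and pushed the lever back home.

**Final checks**
- **Plate:** it turned 29.6° by the top view and 30.0° by the scene view, with the button 91 mm from the axis as it should be.
- **Plunger:** it is fully up. As I let go, contact force was back to 2.8 N at the height where I first touched the button (2.7 N).
- **Lever:** it hit its stop at both ends (27 N open, 22 N shut, almost no movement). Afterwards the handle was back within 0.2 px of its starting picture.
- **Surroundings:** the stamp, eraser, gauge block, shaft and dial gauge show no shift (under 0.1 px). The ring and toe clamps weren't checked this way because they turn with the plate. I planned no contact with them, and they look undisturbed in the final pictures.

**What disagreed:** the reported fingertip height read about 39 mm lower than the fingertips really were, judging by the camera and the contact with the button. Because of that, my first push at the handle passed over it without touching. My second push, 32 mm lower, moved the lever only a little. I backed off, went about 11 mm lower still, and swung it open from there.

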